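# Restack the slip clutch of a gate drive

## Task

Rebuild the slip clutch of the gate drive on the bench: thread the three conical spring washers from the wooden rack onto the drive's level clutch shaft with their faces alternating: the first with its wide rim against the pressure plate, the second nose to nose with the first, the third rim to rim with the second, so that its nose looks out to the threaded end for the nut. Push the stack up until the washers touch one another and the plate, and leave all three hanging free on the shaft. Leave the nut, padlock, screwdriver and grease tin where they are.

Things in the scene. Friction and masses are not known exactly. Their poses are not given: they have to be found in the camera images.
- drive: sliding-gate drive, fixed: grey gear case, finned motor, level clutch shaft. Origin: on the bench below the centre of the pressure plate's face; z up. The shaft's axis is 110 mm above the bench and runs out along -y from the face at y = 0. Behind the plate (58 mm across) a bearing nose leads to the gear case, which begins at y = 75 mm: 150 mm wide, up to 210 mm high; motor to y = 367 mm.
- shaft_face (a point): centre of the pressure plate's face, on the shaft's axis; axes as the drive's. From here the shaft is 24 mm in diameter for 38 mm, tapers to 20 mm over 6 mm, then has a 20 mm thread with a chamfered tip. In the finished stack the washers' origins lie 5, 15 and 25 mm out from here (each takes 10 mm); a released washer hangs 1.5 mm low and leans until pressed.
- shaft_end (a point): centre of the threaded tip, on the shaft's axis, 66 mm out from the plate's face
- rack: hardwood block, fixed, 130 x 50 mm, 34 mm high, with three saw cuts 11 mm wide at x = -40, 0 and 40 mm. In each a washer stands on edge on a V floor, its axis along the rack's x, nose either way, its centre 47.9 mm above the bench. Fingers have room beside the block, beyond y = 25 mm either way. Origin: centre of the underside, z up.
- disc1: conical spring washer, dark phosphated steel: 66 mm outside, 27 mm bore, 4 mm thick, 10 mm overall height, about 85 g, rigid. At the start it stands on edge in the rack. Origin: on its axis, midway through the overall height. Its x axis points to its nose (small, bore end). The wide rim, a 4 mm edge, lies 1 to 5 mm on the -x side of the origin, the bore's edge as far on the +x side. Bright 2.5 mm ground flats mark the nose face (by the bore) and the rim face.
- disc2: conical spring washer, dark phosphated steel: 66 mm outside, 27 mm bore, 4 mm thick, 10 mm overall height, about 85 g, rigid. At the start it stands on edge in the rack. Origin: on its axis, midway through the overall height. Its x axis points to its nose (small, bore end). The wide rim, a 4 mm edge, lies 1 to 5 mm on the -x side of the origin, the bore's edge as far on the +x side. Bright 2.5 mm ground flats mark the nose face (by the bore) and the rim face.
- disc3: conical spring washer, dark phosphated steel: 66 mm outside, 27 mm bore, 4 mm thick, 10 mm overall height, about 85 g, rigid. At the start it stands on edge in the rack. Origin: on its axis, midway through the overall height. Its x axis points to its nose (small, bore end). The wide rim, a 4 mm edge, lies 1 to 5 mm on the -x side of the origin, the bore's edge as far on the +x side. Bright 2.5 mm ground flats mark the nose face (by the bore) and the rim face.
- disc1_nose (a point): centre of the nose face of disc1 (plane of its small end), 5 mm from the origin along the washer's x
- disc2_nose (a point): centre of the nose face of disc2 (plane of its small end), 5 mm from the origin along the washer's x
- disc3_nose (a point): centre of the nose face of disc3 (plane of its small end), 5 mm from the origin along the washer's x
- nut: bystander: loose steel clutch nut with a collar, 48 mm diameter, 18 mm high, lying flat; origin at the centre of its underside
- padlock: bystander: brass padlock lying flat, body 46 x 50 x 22 mm, steel shackle towards its +x; origin under the middle of the body
- screwdriver: bystander: screwdriver with a black handle lying on the bench, about 0.2 m long; origin under it
- grease_tin: bystander: closed round tin, 68 mm diameter, 42 mm high; origin at the centre of its underside
Mind the look-alikes: they are no part of the job. What is shaped like the disc3 but orange or pink is not meant.

How it is judged (in metres and radians):
At the end, for the whole second after the job is handed in: All three washers rest on the clutch shaft, square to it (0.15 rad) and centred within 4 mm: counted from the plate the first nose out, the second nose in, the third nose out; each origin within 3 mm outward (2 mm inward) of 5, 15 and 25 mm from the plate's face (((y of disc1 in the frame of drive between -0.008 and -0.003 m and y of disc1_nose in the frame of drive between -0.0135 and -0.0075 m) or (y of disc2 in the frame of drive between -0.008 and -0.003 m and y of disc2_nose in the frame of drive between -0.0135 and -0.0075 m) or (y of disc3 in the frame of drive between -0.008 and -0.003 m and y of disc3_nose in the frame of drive between -0.0135 and -0.0075 m)) and ((y of disc1 in the frame of drive between -0.018 and -0.013 m and y of disc1_nose in the frame of drive between -0.0135 and -0.0075 m) or (y of disc2 in the frame of drive between -0.018 and -0.013 m and y of disc2_nose in the frame of drive between -0.0135 and -0.0075 m) or (y of disc3 in the frame of drive between -0.018 and -0.013 m and y of disc3_nose in the frame of drive between -0.0135 and -0.0075 m)) and ((y of disc1 in the frame of drive between -0.028 and -0.023 m and y of disc1_nose in the frame of drive between -0.0335 and -0.0275 m) or (y of disc2 in the frame of drive between -0.028 and -0.023 m and y of disc2_nose in the frame of drive between -0.0335 and -0.0275 m) or (y of disc3 in the frame of drive between -0.028 and -0.023 m and y of disc3_nose in the frame of drive between -0.0335 and -0.0275 m)) and x of disc1 in the frame of drive between -0.004 and 0.004 m and z of disc1 in the frame of drive between 0.106 and 0.114 m and angle between the x axis of each of disc1, disc2, disc3 and the y axis of drive, either way round below 0.15 rad and linear speed of each of disc1, disc2, disc3 below 0.02 m/s and x of disc2 in the frame of drive between -0.004 and 0.004 m and z of disc2 in the frame of drive between 0.106 and 0.114 m and x of disc3 in the frame of drive between -0.004 and 0.004 m and z of disc3 in the frame of drive between 0.106 and 0.114 m); the robot touches nothing.
It fails at once if the clutch nut is pushed more than 20 mm away (distance of nut from where it was at the start of the episode above 0.02 m).
It fails at once if the padlock is pushed more than 20 mm away (distance of padlock from where it was at the start of the episode above 0.02 m).
It fails at once if the screwdriver is pushed more than 20 mm away (distance of screwdriver from where it was at the start of the episode above 0.02 m).
It fails at once if the grease tin is pushed more than 20 mm away (distance of grease_tin from where it was at the start of the episode above 0.02 m).
It also fails if it takes over 72 s, if anything falls off the work surface, if the arm or the gripper's body presses on something with over 40 N, if the wrist force passes 120 N, or if a joint passes its speed limit or range.

## Robot

A 6-joint arm with a two-finger parallel gripper is mounted at the origin on the work surface. World frame = base frame: x ahead of the robot, y to its left, z up, the work surface at z = 0. Lengths are in mm, angles in rad, forces in N, time in s.
With the tool pointing down it reaches from about 400 to 925 mm from the base axis. Payload 12.5 kg.
Tool frame: the origin (TCP) lies midway between the tips of the shut fingers; the grasp point (between the pads) lies 19 mm behind it; z points along the fingers, y is the line along which they close (so a half turn about z gives the same grasp; the last joint's range is limited). The gripper opens to 95 mm and grips with 3 to 60 N. Pads are 20 mm wide; open, the fingers measure 119 mm over their backs; the gripper's body (75 mm by 180 mm) begins 59 mm behind the grasp point.
Start: joints at [-1.418, 0.491, 1.559, -0, 1.092, -0.106], TCP at [159.973, -604.198, 214.661] pointing down, gripper open.
Joint ranges: [-3.1, 3.1], [-0.84, 2.19], [0.05, 2.79], [-1.13, 4.28], [0.06, 2.93], [-2.69, 2.69]. Speed limits (rad/s): [2.22, 2.22, 2.79, 3.14, 3.14, 3.14].

## Interface

Orientations are given as [roll, pitch, yaw] about the fixed x, y, z axes, in that order (R = Rz(yaw) Ry(pitch) Rx(roll)).
In Python, from cell import env gives the robot as it stands.
- The arm moves only by the tool arm_command, never from a script. Its argument "targets" is a list of rows, each a list of 5 numbers: the shift along the tool's x, y, z in mm, then the turn about the tool's z in degrees, then the opening, from 0 (shut) to 1 (fully open). In form: [[tx, ty, tz, roll, fingers], ...]. A call has 1 to 5 rows; each row is the pose to reach, as a shift and turn from the pose commanded when the call began, along the tool's axes at that moment; what a row does not reach only later rows make up. A row lasts 1/10 s, in which the tool goes at most 50 mm and 8.59 degrees, less where a joint would pass 70% of its speed; a pose out of reach is approached as far as the arm can. A call with a gripper value outside its range is refused whole. The fingers move at their own pace and stop on an object; the grip force is fixed at half the most. Time passes only in rows, so rows that repeat a pose let the fingers close. It gives the time, the measured TCP pose, the force, the opening and the grip force at its end, in the units of the state.
- env.state(): the state, without advancing time (a new reading comes with each control period).
- env.read_camera(name): name is "scene" or "top"; returns a dict with "frame" (384x512x3 uint8, red, green, blue), "vertical_fov" (degrees; the focal length in pixels is half the picture's height over the tangent of half this angle, whatever the lens; pixels are square), "cx", "cy" (the principal point, pixels), "world_from_camera" (4x4, takes a point from camera to world coordinates). Camera axes: x right, y down, z forward; pixel columns grow to the right and rows downward; lengths in mm; the calibration is good to about 2 mm. A picture is of the moment at which its call begins. There is no depth.
- env.job_done(): hands the job in; it is judged then, once.
The state is a dict: "t": time; "joints": joint angles; "qvel": joint speeds; "tau": joint torques, N m; "eef_pos": TCP position; "tcp_rot": TCP orientation; "ft_force": force on the tool from outside, world axes, zero at the start; "moment": the same for the moment, N m; "opening": opening from 0.0 (shut) to 1.0 (fully open); "grip_force": force on a finger pad.
Only numpy, scipy, OpenCV 4.12 (cv2) and the standard library are available. Lean on these libraries where they do the work, as an engineer would, in place of code of your own. Each camera call takes 0.05 s, during which the arm holds its last target. There are 200 camera calls.

## Working session

There is one attempt and no reset: what is moved stays moved. The work goes in short steps, Python scripts to look and compute and a tool call to move; the robot and the scene stay as the last step left them, time stands still between calls to the robot, and variables do not carry over. Pictures are saved under pics/ and viewed, at most 11 in all, crops included, and the job is handed in when it is done.

Besides the shell and the picture viewer there is one more tool, called after ">>>" as name([rows], argument=value, ...), one row to a line, values as JSON. arm_command: Moves the arm, as the interface text tells. Its arguments: {"type":"object","properties":{"targets":{"type":"array","items":{"type":"array","items":{"type":"number"}}}},"required":["targets"]}

```bash
ls; mkdir -p pics
cat > h.py <<'E'
import numpy as np, cv2
from cell import env
def cam(n,save=None):
    c=env.read_camera(n)
    if save: cv2.imwrite(f'pics/{save}.png',cv2.cvtColor(c['frame'],cv2.COLOR_RGB2BGR))
    return c
def ray(c,u,v):
    f=c['frame'].shape[0]/2/np.tan(np.radians(c['vertical_fov'])/2)
    T=np.array(c['world_from_camera']); d=T[:3,:3]@np.array([(u-c['cx'])/f,(v-c['cy'])/f,1]); return T[:3,3],d/np.linalg.norm(d)
def onz(c,u,v,z):
    o,d=ray(c,u,v); return o+d*(z-o[2])/d[2]
def proj(c,p):
    f=c['frame'].shape[0]/2/np.tan(np.radians(c['vertical_fov'])/2)
    T=np.array(c['world_from_camera']); q=T[:3,:3].T@(np.array(p)-T[:3,3]); return np.array([c['cx']+f*q[0]/q[2],c['cy']+f*q[1]/q[2]])
E
python3 - <<'E'
from h import *
a=cam('top','top0');b=cam('scene','scene0')
for c in(a,b): print(c['vertical_fov'],c['cx'],c['cy'],np.round(c['world_from_camera'],3).tolist())
print(env.state())
E
```

```text
pics
56.571762234409164 252.76743688461622 193.60692251102967 [[0.006, -0.984, 0.178, 431.641], [-0.999, 0.0, 0.038, -59.947], [-0.037, -0.178, -0.983, 756.501], [0.0, 0.0, 0.0, 1.0]]
47.415042077570725 255.00761404110332 184.33307947529212 [[0.328, 0.682, -0.654, 1190.571], [0.945, -0.244, 0.219, -255.528], [-0.011, -0.689, -0.725, 781.562], [0.0, 0.0, 0.0, 1.0]]
{'t': 0.1, 'joints': array([-1.41759418e+00,  4.91466704e-01,  1.55937322e+00,  3.35705290e-05,
        1.09167798e+00, -1.05609544e-01]), 'qvel': array([ 0.00110179, -0.00170617, -0.00075556, -0.00275157,  0.00098082,
       -0.00079028]), 'tau': array([ 4.39999101e-03, -6.13622832e+01, -2.58608204e+01,  6.94535323e-02,
        4.69697441e-02, -6.04977913e-05]), 'eef_pos': array([ 159.95073611, -603.97816286,  214.14568465]), 'tcp_rot': array([-3.14067570e+00, -1.27143929e-04,  2.58796142e-01]), 'ft_force': array([-0.12648222, -0.04728708,  1.16520162]), 'moment': array([-0.01032597, -0.00867473,  0.04334689]), 'grip_force': 0.0, 'opening': 1.0011703533345948}
```

View pics/top0.png

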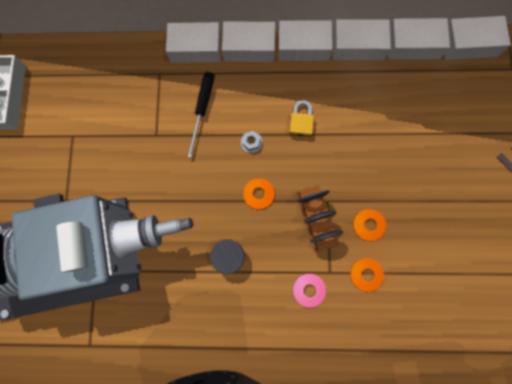

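View pics/scene0.png

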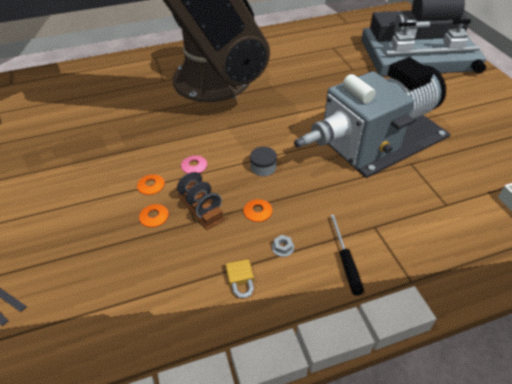

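Run:
```python
from h import *
a=cv2.imread('pics/top0.png');b=cv2.imread('pics/scene0.png')
r=lambda i,x,y,w,h:cv2.resize(i[y:y+h,x:x+w],None,fx=6,fy=6,interpolation=cv2.INTER_CUBIC)
cv2.imwrite('pics/c1.png',np.hstack([r(a,290,180,62,75),r(b,170,160,62,75)]))
cv2.imwrite('pics/c2.png',np.hstack([r(a,105,205,100,60)[:, :]]))
cv2.imwrite('pics/c3.png',r(b,285,95,100,80))
```

```text
(no output)
```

View pics/c1.png

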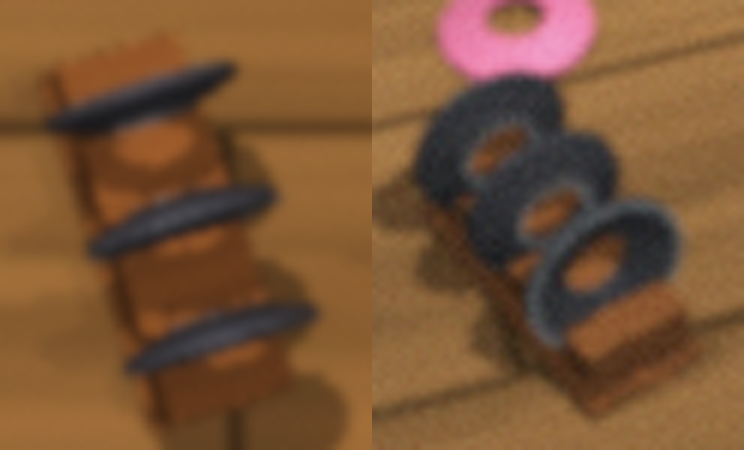

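View pics/c2.png

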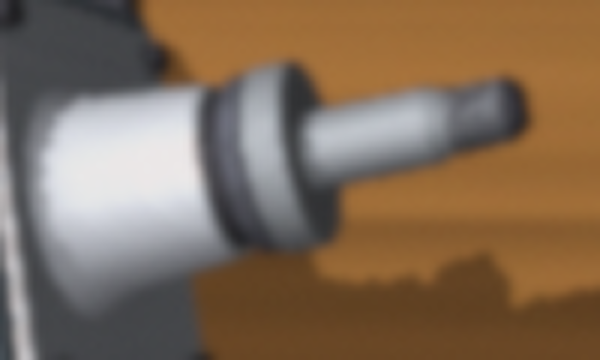

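View pics/c3.png

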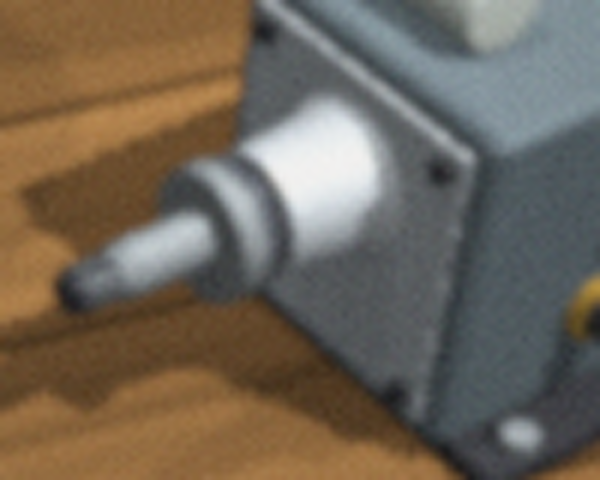

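```bash
cat > m.py <<'E'
from h import *
def sat(c): 
    h=cv2.cvtColor(c['frame'],cv2.COLOR_RGB2HSV).astype(float); return h
def shaft(a):
    h=sat(a); m=h[...,1]
    mid=[];E=[]
    for u in range(161,188):
        col=m[:,u]; v0=int(230-(u-157)*7/34); 
        def cross(st):
            v=v0
            while col[v]<110: v+=st
            p=v-st; return p+st*(110-col[p])/(col[v]-col[p])
        E.append((u,cross(-1),cross(1)))
    return np.array(E)
if __name__=='__main__':
    a=cam('top');b=cam('scene')
    E=shaft(a)
    for e in E[::3]:
        p=onz(a,e[0],e[1],110);q=onz(a,e[0],e[2],110);print(e.round(1),((p+q)/2).round(1),np.linalg.norm(p-q).round(1))
    row=sat(a)[223,183:200];print('tip row S',row[:,1],'V',row[:,2])
    P=np.array([(onz(a,e[0],e[1],110)+onz(a,e[0],e[2],110))/2 for e in E])
    k=np.polyfit(P[:,1],P[:,0],1);print('dx/dy',k)
    o1,d1=ray(a,191.2,223);o2,d2=ray(b,297.5,143.3)
    A=np.c_[d1,-d2];s=np.linalg.lstsq(A,o2-o1,rcond=None)[0];print('tip tri',o1+d1*s[0],o2+d2*s[1])
    # washers
    h=sat(a)[180:255,290:352];V=h[...,2];S=h[...,1]
    m=((S<110)&(V<110)).astype(np.uint8)
    n,l,st,ce=cv2.connectedComponentsWithStats(m)
    for i in range(1,n):
        if st[i,4]<40: continue
        y,x=np.nonzero(l==i);x=x+290;y=y+180
        d=np.c_[x,y]-[x.mean(),y.mean()];w=np.linalg.svd(d,full_matrices=0)[2][0];w*=np.sign(w[0]);t=d@w
        L=np.c_[x,y][t<t.min()+2].mean(0);R=np.c_[x,y][t>t.max()-2].mean(0)
        L=L-w*.9;R=R+w*.9
        p=onz(a,*L,47.9);q=onz(a,*R,47.9);print(st[i],L,R,p.round(1),q.round(1),'mid',((p+q)/2).round(1),np.linalg.norm(p-q).round(1),'ang',np.degrees(np.arctan2(*(p-q)[:2])))
        c=(p+q)/2; print('   scene proj',proj(b,c))
    # rack corners for reference: bottom brown block
    h=sat(b)[155:235,165:235];m=((h[...,1]<110)&(h[...,2]<120)).astype(np.uint8)
    n,l,st,ce=cv2.connectedComponentsWithStats(m);print([(s.tolist(),c.round(1).tolist()) for s,c in zip(st,ce) if s[4]>40])
E
python3 m.py
```

```text
[161.  221.5 241.8] [478.1 132.  110. ] 36.9
[164.  220.9 234.9] [484.8 126.8 110. ] 25.7
[167.  220.3 234.5] [485.8 121.4 110. ] 25.9
[170.  219.6 233.7] [487.1 115.9 110. ] 25.8
[173. 219. 233.] [488.3 110.4 110. ] 25.7
[176.  218.7 232.4] [489.2 104.9 110. ] 25.1
[179.  218.9 231.3] [490.   99.4 110. ] 22.6
[182.  218.4 229.8] [491.8  94.  110. ] 20.9
[185.  217.9 229.1] [492.9  88.5 110. ] 20.6
tip row S [ 16.  16.  16.  16.  16.  16.  23.  25.  25. 117. 158. 162. 162. 165.
 165. 164. 165.] V [124. 124. 127. 127. 115.  95.  76.  62.  52.  76. 121. 148. 157. 159.
 158. 159. 158.]
dx/dy [-2.37059008e-01  5.14097734e+02]
tip tri [493.87821034  77.06269037 110.17864326] [495.27076735  82.46283312 111.45748309]
[  8  11  31  11 167] [298.30732087 200.43410789] [327.85934579 190.98255877] [ 545.7 -124.1   47.9] [ 565.  -183.5   47.9] mid [ 555.3 -153.8   47.9] 62.4 ang -17.94753166081122
   scene proj [207.94855419 205.71603974]
[ 15  31  31  12 163] [304.85530136 221.411457  ] [334.85898435 211.73140014] [ 503.7 -136.4   47.9] [ 523.1 -196.    47.9] mid [ 513.4 -166.2   47.9] 62.7 ang -18.02581156324028
   scene proj [197.92471023 193.91251983]
[ 21  51  31  11 152] [311.13967341 241.01426909] [341.02699326 231.40239757] [ 465.2 -147.9   47.9] [ 484.2 -206.7   47.9] mid [ 474.7 -177.3   47.9] 61.8 ang -17.911387904314168
   scene proj [189.2455945  183.51632712]
[([0, 0, 70, 80, 4608], [34.8, 39.9]), ([12, 17, 45, 46, 992], [33.0, 37.7])]
```

>>> arm_command([
  [497, -334, 90, -2.5, 1],
  [497, -334, 90, -2.5, 1],
  [497, -334, 90, -2.5, 1],
  [497, -334, 90, -2.5, 1],
  [497, -334, 90, -2.5, 1],
])

```text
t: 0.7
eef_pos: [324.0, -416.8, 177.3]
tcp_rot: [3.141, -0.0, 0.302]
ft_force: [0.4, -0.9, -0.6]
opening: 1.001
grip_force: 0.0
```

```bash
cat > g.py <<'E'
import sys
from h import *
s=env.state();x,y,z,w=map(float,sys.argv[1:5])
p=s['eef_pos'];r,pt,yw=s['tcp_rot'];d=np.array([x,y,z])-p
dw=(np.degrees(yw)-w+180)%360-180
print('t',round(s['t'],2),'p',p.round(1),'yaw',np.degrees(yw).round(2),'tilt',np.degrees([abs(r)-np.pi,pt]).round(2),'j1,j6',np.degrees(s['joints'][[0,5]]).round(0),'F',s['ft_force'].round(1))
print('shift',(d@[np.cos(yw),np.sin(yw),0]).round(1),(d@[np.sin(yw),-np.cos(yw),0]).round(1),(-d[2]).round(1),'roll',dw.round(2))
E
python3 g.py 555.3 -153.8 110 17.3
```

```text
t 0.7 p [ 324.  -416.8  177.3] yaw 17.31 tilt [-0.01 -0.  ] j1,j6 [-59.  13.] F [ 0.4 -0.9 -0.6]
shift 299.1 -182.3 67.3 roll 0.01
```

>>> arm_command([
  [285, -170, 60, 0, 1],
  [285, -170, 60, 0, 1],
  [285, -170, 60, 0, 1],
  [285, -170, 60, 0, 1],
  [285, -170, 60, 0, 1],
])

```text
t: 1.2
eef_pos: [488.3, -233.5, 132.7]
tcp_rot: [3.141, -0.0, 0.302]
ft_force: [0.5, -1.2, -0.0]
opening: 0.998
grip_force: 0.0
```

>>> arm_command([
  [0, 0, 0, 0, 1],
  [0, 0, 0, 0, 1],
])

```text
t: 1.4
eef_pos: [487.5, -234.2, 132.7]
tcp_rot: [-3.141, 0.001, 0.305]
ft_force: [0.0, -0.4, 0.7]
opening: 1.003
grip_force: 0.0
```

```bash
python3 g.py 555.3 -153.8 29 17.3
```

```text
t 1.4 p [ 487.5 -234.2  132.7] yaw 17.48 tilt [-0.02  0.03] j1,j6 [-33.  40.] F [ 0.  -0.4  0.7]
shift 88.8 -56.4 103.7 roll 0.18
```

>>> arm_command([
  [45, -28, 15, 0, 1],
  [89, -56, 24, 0, 1],
  [89, -56, 24, 0, 1],
  [89, -56, 65, 0, 1],
  [89, -56, 104, 0, 1],
])

```text
t: 1.9
eef_pos: [555.5, -156.6, 29.0]
tcp_rot: [3.14, -0.002, 0.302]
ft_force: [0.5, 0.4, -0.8]
opening: 1.001
grip_force: 0.0
```

>>> arm_command([
  [0, 0, 0, 0, 1],
  [0, 0, 0, 0, 1],
])

```text
t: 2.1
eef_pos: [555.1, -156.5, 29.6]
tcp_rot: [-3.141, 0.001, 0.301]
ft_force: [0.5, -0.7, 0.9]
opening: 0.999
grip_force: 0.0
```

```bash
python3 g.py 555.3 -153.8 29 17.3; python3 -c "
from h import *
a=cam('top');b=cam('scene')
r=lambda c,x,y,w,h:cv2.resize(cv2.cvtColor(c['frame'],4)[y:y+h,x:x+w],None,fx=4,fy=4,interpolation=2)
cv2.imwrite('pics/c4.png',np.hstack([r(a,270,150,100,110),r(b,150,120,100,110)]))"
```

```text
t 2.1 p [ 555.1 -156.5   29.6] yaw 17.24 tilt [-0.02  0.04] j1,j6 [-22.  50.] F [ 0.5 -0.7  0.9]
shift 1.0 -2.5 0.6 roll -0.06
```

View pics/c4.png

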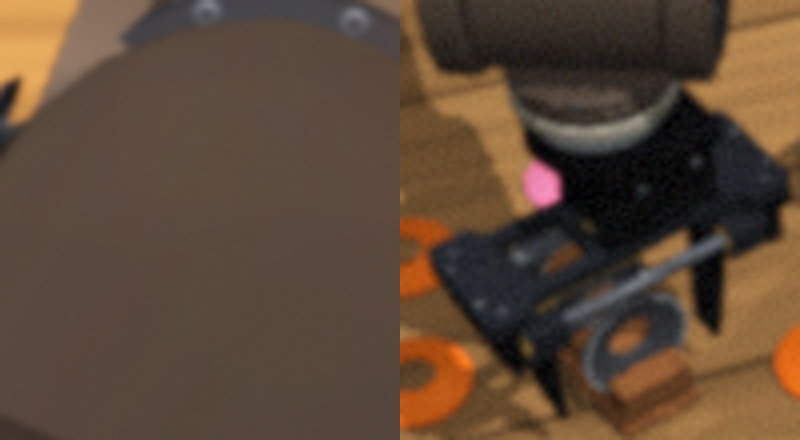

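>>> arm_command([
  [1, -2.5, 0.5, 0, 1],
  [1, -2.5, 0.5, 0, 0.6],
  [1, -2.5, 0.5, 0, 0.6],
  [1, -2.5, 0.5, 0, 0.6],
  [1, -2.5, 0.5, 0, 0.6],
])

```text
t: 2.7
eef_pos: [555.7, -152.5, 28.6]
tcp_rot: [3.141, -0.0, 0.303]
ft_force: [-0.2, 0.2, -0.4]
opening: 0.718
grip_force: 0.0
```

>>> arm_command([
  [0, 0, 0, 0, 0.5],
  [0, 0, 0, 0, 0.5],
  [0, 0, 0, 0, 0.5],
  [0, 0, 0, 0, 0.5],
])

```text
t: 3.1
eef_pos: [556.0, -152.8, 28.7]
tcp_rot: [3.141, -0.001, 0.302]
ft_force: [0.4, -2.5, 4.6]
opening: 0.682
grip_force: 30.0
```

```bash
python3 g.py 555.3 -153.8 29 17.3
```

```text
t 3.1 p [ 556.  -152.8   28.7] yaw 17.33 tilt [-0.05 -0.04] j1,j6 [-22.  51.] F [ 0.4 -2.5  4.6]
shift -1.0 0.8 -0.3 roll 0.03
```

>>> arm_command([
  [0, 0, -20, 0, 0.5],
  [0, 0, -70, 0, 0.5],
  [0, 0, -110, 0, 0.5],
  [3, -40, -110, -8, 0.5],
  [3, -80, -110, -16, 0.5],
])

```text
t: 3.6
eef_pos: [534.5, -74.6, 139.2]
tcp_rot: [3.141, -0.001, 0.585]
ft_force: [0.5, 0.3, -1.2]
opening: 0.686
grip_force: 30.0
```

>>> arm_command([
  [0, 0, 0, -8, 0.5],
  [0, 0, 0, -16, 0.5],
  [0, 0, 0, -24, 0.5],
  [0, 0, 0, -32, 0.5],
  [0, 0, 0, -40, 0.5],
])

```text
t: 4.1
eef_pos: [534.1, -74.8, 138.0]
tcp_rot: [-3.14, -0.0, 1.286]
ft_force: [-0.2, 0.5, 0.2]
opening: 0.68
grip_force: 30.0
```

>>> arm_command([
  [0, 0, 0, -8, 0.5],
  [0, 0, 0, -16, 0.5],
  [0, 0, 0, -24, 0.5],
  [0, 0, 0, -28.5, 0.5],
  [0, 0, 0, -28.5, 0.5],
])

```text
t: 4.6
eef_pos: [534.2, -74.9, 138.0]
tcp_rot: [-3.14, -0.001, 1.778]
ft_force: [0.0, 0.2, -0.7]
opening: 0.681
grip_force: 30.0
```

```bash
python3 g.py 502.5 43.2 91 101.94
```

```text
t 4.6 p [534.2 -74.9 138. ] yaw 101.89 tilt [-0.07 -0.05] j1,j6 [-15. -27.] F [ 0.   0.2 -0.7]
shift 122.1 -6.7 47.0 roll -0.05
```

>>> arm_command([
  [50, -3, 20, 0, 0.5],
  [98, -6.5, 47, 0, 0.5],
  [122, -6.5, 47, 0, 0.5],
  [122, -6.5, 47, 0, 0.5],
  [122, -6.5, 47, 0, 0.5],
])

```text
t: 5.1
eef_pos: [503.3, 43.3, 91.4]
tcp_rot: [-3.141, -0.0, 1.777]
ft_force: [0.5, -0.6, -1.0]
opening: 0.686
grip_force: 30.0
```

```bash
python3 g.py 502.5 43.2 91 101.94; python3 -c "
from h import *
a=cam('top');b=cam('scene')
r=lambda c,x,y,w,h,f:cv2.resize(cv2.cvtColor(c['frame'],4)[y:y+h,x:x+w],None,fx=f,fy=f,interpolation=2)
cv2.imwrite('pics/c5.png',np.hstack([r(a,140,170,80,110,5),r(b,250,70,80,110,5)]))"
```

```text
t 5.1 p [503.3  43.3  91.4] yaw 101.81 tilt [-0.03 -0.  ] j1,j6 [ -3. -14.] F [ 0.5 -0.6 -1. ]
shift 0.1 -0.8 0.4 roll -0.13
```

View pics/c5.png

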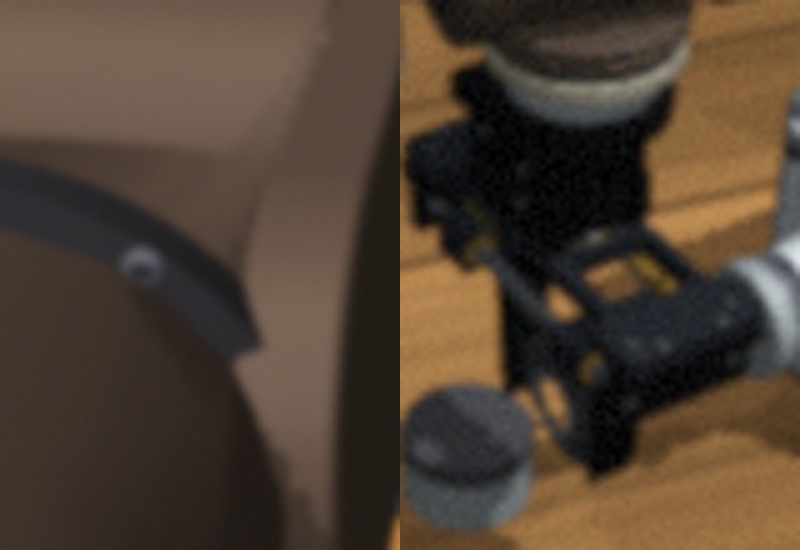

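Run:
```python
from h import *
b=cam('scene');im=cv2.imread('pics/scene0.png')
S=cv2.cvtColor(im,cv2.COLOR_BGR2HSV)[...,1].astype(float);S=cv2.GaussianBlur(S,(3,3),0)
u=np.array([.207,-.978,0]);F=np.array([481.8,141,110])
for k in (20,28,36,50,58):
    p=proj(b,F+k*u);q=proj(b,F+(k+1)*u);d=(q-p)/np.linalg.norm(q-p);n=np.array([-d[1],d[0]])
    t=np.arange(-16,16.1,.25);s=[cv2.getRectSubPix(S.astype(np.float32),(1,1),tuple((p+n*x).astype(float)))[0,0] for x in t]
    s=np.array(s);w=np.abs(t)<1
    def cr(st):
        i=len(t)//2
        while 0<i<len(t)-1 and s[i]<90:i+=st
        return t[i]
    # mm per px across
    m=np.linalg.norm(F-np.array(b['world_from_camera'])[:3,3])/(192/np.tan(np.radians(b['vertical_fov']/2)))
    print(k,p.round(1),cr(-1),cr(1),'mid mm',(cr(-1)+cr(1))/2*m,'width',(cr(1)-cr(-1))*m)
p0=proj(b,F+66*u);q=proj(b,F+67*u);d=q-p0;d/=np.linalg.norm(d)
print('tip',p0,[(k,cv2.getRectSubPix(S.astype(np.float32),(1,1),tuple((p0+d*k).astype(float)))[0,0].round()) for k in np.arange(-5,8)])
o,dd=ray(b,*p0);print('viewdir',dd)
```

```text
20 [311.2 137.6] -5.25 6.75 mid mm 1.8076949898219894 width 28.92311983715183
28 [308.4 138.8] -5.25 6.75 mid mm 1.8076949898219894 width 28.92311983715183
36 [305.7 139.9] -5.0 6.5 mid mm 1.8076949898219894 width 27.71798984393717
50 [300.8 142. ] -4.25 5.5 mid mm 1.5064124915183243 width 23.500034867685862
58 [297.9 143.2] -3.75 5.0 mid mm 1.5064124915183243 width 21.08977488125654
tip [295.10010464 144.408029  ] [(np.int64(-5), np.float32(20.0)), (np.int64(-4), np.float32(20.0)), (np.int64(-3), np.float32(23.0)), (np.int64(-2), np.float32(26.0)), (np.int64(-1), np.float32(41.0)), (np.int64(0), np.float32(83.0)), (np.int64(1), np.float32(123.0)), (np.int64(2), np.float32(142.0)), (np.int64(3), np.float32(146.0)), (np.int64(4), np.float32(146.0)), (np.int64(5), np.float32(146.0)), (np.int64(6), np.float32(145.0)), (np.int64(7), np.float32(144.0))]
viewdir [-0.6801786   0.32484986 -0.65713746]
```

>>> arm_command([
  [20, -1.3, 0.5, 0, 0.5],
  [32, -1.3, 0.5, 0, 0.5],
  [40, -1.3, 0.5, 0, 0.5],
  [48, -1.3, 0.5, 0, 0.5],
  [54, -1.3, 0.5, 0, 0.5],
])

```text
t: 5.75
eef_pos: [491.0, 95.8, 91.0]
tcp_rot: [3.141, 0.0, 1.777]
ft_force: [0.4, 0.6, -1.5]
opening: 0.681
grip_force: 30.0
```

```bash
python3 g.py 481.8 141 90.8 101.94
```

```text
t 5.75 p [491.   95.8  91. ] yaw 101.82 tilt [-0.01  0.01] j1,j6 [ 3. -8.] F [ 0.4  0.6 -1.5]
shift 46.1 0.2 0.2 roll -0.12
```

>>> arm_command([
  [4, 0, 0, 0, 0.5],
  [8, 0, 0, 0, 0.5],
  [12, 0, 0, 0, 0.5],
  [16, 0, 0, 0, 0.5],
  [20, 0, 0, 0, 0.5],
])

```text
t: 6.25
eef_pos: [486.9, 115.2, 91.0]
tcp_rot: [-3.142, 0.0, 1.777]
ft_force: [0.0, -0.9, -0.7]
opening: 0.685
grip_force: 30.0
```

>>> arm_command([
  [5, 0, 0, 0, 0.5],
  [10, 0, 0, 0, 0.5],
  [15, 0, 0, 0, 0.5],
  [18, 0, 0, 0, 0.5],
  [20, 0, 0, 0, 0.5],
])

```text
t: 6.75
eef_pos: [482.7, 134.9, 91.0]
tcp_rot: [3.142, 0.0, 1.777]
ft_force: [0.2, -0.4, -0.8]
opening: 0.682
grip_force: 30.0
```

```bash
python3 g.py 481.8 141 90.8 101.94
```

```text
t 6.75 p [482.7 134.9  91. ] yaw 101.84 tilt [-0.    0.01] j1,j6 [ 8. -4.] F [ 0.2 -0.4 -0.8]
shift 6.2 0.3 0.2 roll -0.1
```

>>> arm_command([
  [1, 0, 0, 0, 0.5],
  [2, 0, 0, 0, 0.5],
  [3, 0, 0, 0, 0.5],
])

```text
t: 7.05
eef_pos: [482.2, 137.5, 91.0]
tcp_rot: [3.142, 0.0, 1.777]
ft_force: [0.2, 0.6, -0.3]
opening: 0.686
grip_force: 30.0
```

>>> arm_command([
  [0.7, 0, 0, 0, 0.5],
  [1.4, 0, 0, 0, 0.5],
])

```text
t: 7.25
eef_pos: [481.9, 138.8, 91.0]
tcp_rot: [3.142, 0.0, 1.777]
ft_force: [0.3, -1.5, -0.8]
opening: 0.683
grip_force: 30.0
```

>>> arm_command([
  [0.7, 0, 0, 0, 0.5],
  [1.4, 0, 0, 0, 0.5],
])

```text
t: 7.45
eef_pos: [481.8, 139.6, 91.0]
tcp_rot: [3.141, 0.001, 1.778]
ft_force: [1.3, -11.6, -0.6]
opening: 0.684
grip_force: 30.0
```

>>> arm_command([
  [0.5, 0, 0, 0, 0.5],
  [1, 0, 0, 0, 0.5],
])

```text
t: 7.65
eef_pos: [481.9, 139.8, 91.0]
tcp_rot: [3.141, 0.002, 1.779]
ft_force: [2.7, -18.0, -0.0]
opening: 0.68
grip_force: 30.0
```

>>> arm_command([
  [-0.8, 0, 0, 0, 0.5],
  [-0.8, 0, 0, 0, 0.9],
  [-0.8, 0, 0, 0, 0.9],
  [-0.8, 0, 0, 0, 0.9],
  [-0.8, 0, 0, 0, 0.9],
])

```text
t: 8.15
eef_pos: [481.6, 140.6, 91.0]
tcp_rot: [3.142, -0.0, 1.777]
ft_force: [1.1, 0.7, 0.1]
opening: 0.896
grip_force: 0.0
```

>>> arm_command([
  [0, 0, -20, 0, 0.9],
  [0, 0, -60, 0, 0.9],
  [0, 0, -90, 0, 0.9],
  [-40, 0, -90, 8, 1],
  [-90, 0, -90, 16, 1],
])

```text
t: 8.65
eef_pos: [500.3, 52.7, 182.1]
tcp_rot: [3.139, -0.0, 1.496]
ft_force: [0.6, -0.4, -0.0]
opening: 0.985
grip_force: 0.0
```

```bash
python3 g.py 513.4 -166.2 110 17.3
```

```text
t 8.65 p [500.3  52.7 182.1] yaw 85.72 tilt [-0.14 -0.01] j1,j6 [-2.  3.] F [ 0.6 -0.4 -0. ]
shift -217.3 29.4 72.1 roll 68.42
```

>>> arm_command([
  [-45, 6, 12, 8.5, 1],
  [-90, 12, 24, 17, 1],
  [-135, 18, 36, 25.5, 1],
  [-180, 24, 48, 34, 1],
  [-217, 29, 60, 42.5, 1],
])

```text
t: 9.15
eef_pos: [513.1, -168.4, 120.5]
tcp_rot: [3.141, -0.0, 0.749]
ft_force: [1.0, 0.2, 0.2]
opening: 1.0
grip_force: 0.0
```

>>> arm_command([
  [0, 0, 0, 8.5, 1],
  [0, 0, 0, 17, 1],
  [0, 0, 0, 25.9, 1],
  [0, 0, 0, 25.9, 1],
])

```text
t: 9.55
eef_pos: [513.2, -166.2, 120.9]
tcp_rot: [-3.142, 0.0, 0.302]
ft_force: [-0.3, 0.9, 0.7]
opening: 1.001
grip_force: 0.0
```

```bash
python3 g.py 513.4 -166.2 29 17.3
```

```text
t 9.55 p [ 513.2 -166.2  120.9] yaw 17.28 tilt [-0.  0.] j1,j6 [-25.  48.] F [-0.3  0.9  0.7]
shift 0.2 0.1 91.9 roll -0.02
```

>>> arm_command([
  [0, 0, 45, 0, 1],
  [0, 0, 92, 0, 1],
  [0, 0, 92, 0, 0.6],
  [0, 0, 92, 0, 0.6],
  [0, 0, 92, 0, 0.5],
])

```text
t: 10.05
eef_pos: [514.2, -166.5, 31.0]
tcp_rot: [3.14, -0.002, 0.306]
ft_force: [-0.4, -0.5, -0.4]
opening: 0.804
grip_force: 0.0
```

>>> arm_command([
  [0, 0, 0, 0, 0.5],
  [0, 0, 0, 0, 0.5],
  [0, 0, 0, 0, 0.5],
])

```text
t: 10.35
eef_pos: [513.7, -166.1, 30.9]
tcp_rot: [3.14, -0.002, 0.305]
ft_force: [-1.1, 4.4, 7.8]
opening: 0.679
grip_force: 30.0
```

>>> arm_command([
  [0, 0, -20, 0, 0.5],
  [0, 0, -70, 0, 0.5],
  [0, 0, -105, 0, 0.5],
  [0, -40, -105, -8, 0.5],
  [0, -80, -105, -16, 0.5],
])

```text
t: 10.85
eef_pos: [489.4, -89.7, 136.2]
tcp_rot: [3.138, -0.003, 0.587]
ft_force: [0.4, 0.3, -0.9]
opening: 0.682
grip_force: 30.0
```

>>> arm_command([
  [0, 0, 0, -8, 0.5],
  [0, 0, 0, -16, 0.5],
  [0, 0, 0, -24, 0.5],
  [0, 0, 0, -32, 0.5],
  [0, 0, 0, -40, 0.5],
])

```text
t: 11.35
eef_pos: [489.3, -89.8, 135.2]
tcp_rot: [3.14, 0.0, 1.288]
ft_force: [0.0, 0.1, -1.1]
opening: 0.681
grip_force: 30.0
```

>>> arm_command([
  [0, 0, 0, -8, 0.5],
  [0, 0, 0, -16, 0.5],
  [0, 0, 0, -24, 0.5],
  [0, 0, 0, -28.5, 0.5],
  [0, 0, 0, -28.5, 0.5],
])

```text
t: 11.85
eef_pos: [489.3, -89.9, 135.1]
tcp_rot: [3.14, 0.001, 1.78]
ft_force: [0.0, 0.1, -0.9]
opening: 0.683
grip_force: 30.0
```

```bash
python3 g.py 502.5 43.2 92.5 101.9
python3 - <<'E'
from h import *
b=cam('scene','s2')
a=cam('top','t2')
r=lambda c,x,y,w,h,f:cv2.resize(cv2.cvtColor(c['frame'],4)[y:y+h,x:x+w],None,fx=f,fy=f,interpolation=2)
cv2.imwrite('pics/c6.png',np.hstack([r(a,105,190,100,100,4),r(b,270,80,100,100,4)]))
E
```

```text
t 11.85 p [489.3 -89.9 135.1] yaw 102.01 tilt [-0.08  0.05] j1,j6 [-18. -30.] F [ 0.   0.1 -0.9]
shift 127.4 40.6 42.6 roll 0.11
```

View pics/c6.png

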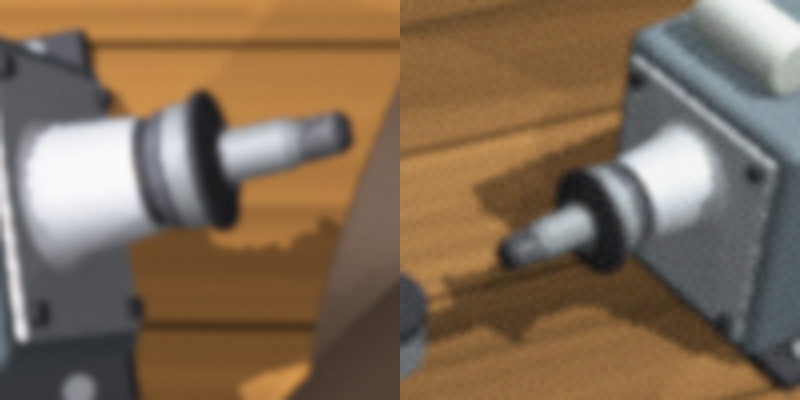

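>>> arm_command([
  [45, 14, 14, 0, 0.5],
  [90, 28, 28, 0, 0.5],
  [120, 40.4, 43, 0, 0.5],
  [128, 40.4, 43, 0, 0.5],
  [128, 40.4, 43, 0, 0.5],
])

```text
t: 12.45
eef_pos: [502.0, 44.6, 91.1]
tcp_rot: [-3.141, 0.0, 1.78]
ft_force: [-0.2, 0.4, -0.5]
opening: 0.685
grip_force: 30.0
```

```bash
python3 g.py 485.2 123.9 92 101.9
```

```text
t 12.45 p [502.   44.6  91.1] yaw 101.97 tilt [-0.02  0.  ] j1,j6 [ -2. -14.] F [-0.2  0.4 -0.5]
shift 81.1 0.0 -0.9 roll 0.07
```

>>> arm_command([
  [15, 0, -0.7, 0, 0.5],
  [22, 0, -0.7, 0, 0.5],
  [29, 0, -0.7, 0, 0.5],
  [36, 0, -0.7, 0, 0.5],
  [42, 0, -0.7, 0, 0.5],
])

```text
t: 12.95
eef_pos: [493.5, 85.1, 91.8]
tcp_rot: [3.141, 0.0, 1.779]
ft_force: [-0.2, 0.0, -1.3]
opening: 0.683
grip_force: 30.0
```

>>> arm_command([
  [4, 0, 0, 0, 0.5],
  [8, 0, 0, 0, 0.5],
  [12, 0, 0, 0, 0.5],
  [16, 0, 0, 0, 0.5],
  [20, 0, 0, 0, 0.5],
])

```text
t: 13.45
eef_pos: [489.5, 104.6, 91.8]
tcp_rot: [3.141, 0.0, 1.779]
ft_force: [-0.0, -1.4, 1.1]
opening: 0.684
grip_force: 30.0
```

```bash
python3 g.py 485.2 123.9 92 101.9
```

```text
t 13.45 p [489.5 104.6  91.8] yaw 101.92 tilt [-0.02  0.01] j1,j6 [ 5. -7.] F [-0.  -1.4  1.1]
shift 19.8 -0.3 -0.2 roll 0.02
```

>>> arm_command([
  [5, 0, 0, 0, 0.5],
  [10, 0, 0, 0, 0.5],
  [14, 0, 0, 0, 0.5],
  [16, 0, 0, 0, 0.5],
  [17, 0, 0, 0, 0.5],
])

```text
t: 13.95
eef_pos: [485.9, 121.2, 91.7]
tcp_rot: [-3.142, 0.0, 1.779]
ft_force: [-0.3, -2.1, 2.2]
opening: 0.681
grip_force: 30.0
```

>>> arm_command([
  [0.7, 0, 0, 0, 0.5],
  [1.4, 0, 0, 0, 0.5],
  [2.1, 0, 0, 0, 0.5],
])

```text
t: 14.25
eef_pos: [485.6, 123.0, 91.7]
tcp_rot: [3.142, 0.0, 1.779]
ft_force: [-0.3, -3.1, 2.7]
opening: 0.683
grip_force: 30.0
```

>>> arm_command([
  [0.6, 0, 0, 0, 0.5],
  [1.2, 0, 0, 0, 0.5],
])

```text
t: 14.45
eef_pos: [485.4, 123.8, 91.6]
tcp_rot: [3.142, 0.001, 1.779]
ft_force: [1.6, -10.1, 0.9]
opening: 0.684
grip_force: 30.0
```

>>> arm_command([
  [-0.3, 0, 0, 0, 0.5],
  [-0.3, 0, 0, 0, 0.9],
  [-0.3, 0, 0, 0, 0.9],
  [-0.3, 0, 0, 0, 0.9],
  [-0.3, 0, 0, 0, 0.9],
])

```text
t: 14.95
eef_pos: [485.3, 124.1, 91.6]
tcp_rot: [-3.141, -0.0, 1.779]
ft_force: [0.8, -1.0, 0.0]
opening: 0.897
grip_force: 0.0
```

>>> arm_command([
  [0, 0, -20, 0, 0.9],
  [0, 0, -60, 0, 0.9],
  [0, 0, -90, 0, 0.9],
  [-40, 0, -90, -8, 1],
  [-90, 0, -90, -16, 1],
])

```text
t: 15.45
eef_pos: [503.6, 39.7, 182.8]
tcp_rot: [3.139, 0.001, 2.056]
ft_force: [0.9, -0.3, -0.8]
opening: 0.986
grip_force: 0.0
```

```bash
python3 g.py 479.5 -175.8 110 197.3
```

```text
t 15.45 p [503.6  39.7 182.8] yaw 117.82 tilt [-0.12  0.07] j1,j6 [ -3. -31.] F [ 0.9 -0.3 -0.8]
shift -179.3 -121.9 72.8 roll -79.48
```

>>> arm_command([
  [-36, -24, 12, -8.5, 1],
  [-72, -48, 24, -17, 1],
  [-108, -72, 36, -25.5, 1],
  [-144, -97, 48, -34, 1],
  [-179, -122, 60, -42.5, 1],
])

```text
t: 15.95
eef_pos: [477.7, -172.2, 122.7]
tcp_rot: [3.142, 0.0, 2.733]
ft_force: [0.9, 0.2, -0.3]
opening: 1.0
grip_force: 0.0
```

>>> arm_command([
  [0, 0, 0, -8.5, 1],
  [0, 0, 0, -17, 1],
  [0, 0, 0, -25.5, 1],
  [0, 0, 0, -34, 1],
  [0, 0, 0, -37, 1],
])

```text
t: 16.45
eef_pos: [478.0, -170.5, 123.0]
tcp_rot: [3.142, -0.0, -2.905]
ft_force: [0.1, -1.5, -0.7]
opening: 1.002
grip_force: 0.0
```

```bash
python3 - <<'E'
from h import *
env.read_camera('top')
E
python3 g.py 479.5 -175.8 29 197.3
```

```text
t 16.5 p [ 478.1 -170.5  123. ] yaw -166.42 tilt [-0. -0.] j1,j6 [ -27. -131.] F [-0.7  0.2  0.3]
shift -0.1 -5.5 94.0 roll -3.72
```

>>> arm_command([
  [0, -5.5, 0, -3.7, 1],
  [0, -5.5, 45, -3.7, 1],
  [0, -5.5, 94, -3.7, 1],
  [0, -5.5, 94, -3.7, 1],
])

```text
t: 16.9
eef_pos: [476.8, -174.7, 24.4]
tcp_rot: [3.135, -0.007, -2.847]
ft_force: [-0.2, 0.5, 0.1]
opening: 1.001
grip_force: 0.0
```

>>> arm_command([
  [0, 0, 0, 0, 0.5],
  [0, 0, 0, 0, 0.5],
  [0, 0, 0, 0, 0.5],
  [0, 0, 0, 0, 0.5],
  [0, 0, 0, 0, 0.5],
])

```text
t: 17.4
eef_pos: [479.9, -176.1, 30.4]
tcp_rot: [-3.14, 0.002, -2.846]
ft_force: [-0.4, 1.3, 11.0]
opening: 0.685
grip_force: 30.0
```

```bash
python3 g.py 479.5 -175.8 29 197.3
```

```text
t 17.4 p [ 479.9 -176.1   30.4] yaw -163.06 tilt [-0.09  0.09] j1,j6 [ -28. -134.] F [-0.4  1.3 11. ]
shift 0.3 0.4 1.4 roll -0.36
```

>>> arm_command([
  [0, 0, -20, 0, 0.5],
  [0, 0, -70, 0, 0.5],
  [0, 0, -108, 0, 0.5],
  [0, 40, -108, 8, 0.5],
  [0, 80, -108, 16, 0.5],
])

```text
t: 17.9
eef_pos: [456.0, -99.1, 138.6]
tcp_rot: [-3.14, 0.003, -3.133]
ft_force: [0.1, 0.6, -1.5]
opening: 0.682
grip_force: 30.0
```

>>> arm_command([
  [0, 0, 0, 8.5, 0.5],
  [0, 0, 0, 17, 0.5],
  [0, 0, 0, 25.5, 0.5],
  [0, 0, 0, 34, 0.5],
  [0, 0, 0, 42.5, 0.5],
])

```text
t: 18.4
eef_pos: [456.0, -99.3, 137.6]
tcp_rot: [3.141, 0.001, 2.41]
ft_force: [-0.0, 0.2, -0.8]
opening: 0.683
grip_force: 30.0
```

>>> arm_command([
  [0, 0, 0, 8.5, 0.5],
  [0, 0, 0, 17, 0.5],
  [0, 0, 0, 25.5, 0.5],
  [0, 0, 0, 34, 0.5],
  [0, 0, 0, 36.3, 0.5],
])

```text
t: 18.9
eef_pos: [456.0, -99.4, 137.5]
tcp_rot: [3.141, 0.0, 1.777]
ft_force: [1.0, 0.3, -0.4]
opening: 0.682
grip_force: 30.0
```

```bash
python3 g.py 503.2 38.7 92.5 101.9
python3 - <<'E'
from h import *
b=cam('scene','s3')
a=cam('top','t3')
r=lambda c,x,y,w,h,f:cv2.resize(cv2.cvtColor(c['frame'],4)[y:y+h,x:x+w],None,fx=f,fy=f,interpolation=2)
cv2.imwrite('pics/c7.png',np.hstack([r(a,105,190,100,100,4),r(b,170,80,180,100,4)])[:, :800] if 0 else np.hstack([r(a,130,200,70,60,5),r(b,300,100,50,60,5)]))
E
```

```text
t 18.9 p [456.  -99.4 137.5] yaw 101.83 tilt [-0.03  0.02] j1,j6 [-20. -32.] F [ 1.   0.3 -0.4]
shift 125.5 74.5 45.0 roll -0.07
```

View pics/c7.png

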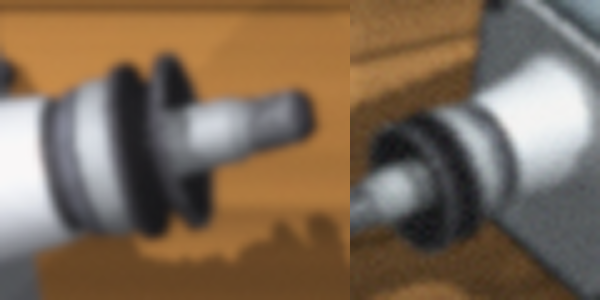

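>>> arm_command([
  [42, 25, 10, 0, 0.5],
  [84, 50, 25, 0, 0.5],
  [115, 74.5, 45, 0, 0.5],
  [125.5, 74.5, 45, 0, 0.5],
  [125.5, 74.5, 45, 0, 0.5],
])

```text
t: 19.5
eef_pos: [501.9, 40.1, 91.9]
tcp_rot: [-3.14, -0.0, 1.786]
ft_force: [-0.5, -1.1, -1.7]
opening: 0.684
grip_force: 30.0
```

```bash
python3 g.py 488.3 109.2 92.5 101.9
```

```text
t 19.5 p [501.9  40.1  91.9] yaw 102.36 tilt [-0.07 -0.01] j1,j6 [ -3. -15.] F [-0.5 -1.1 -1.7]
shift 70.4 1.5 -0.6 roll 0.46
```

>>> arm_command([
  [15, 1, -0.5, 0, 0.5],
  [25, 1, -0.5, 0, 0.5],
  [30, 1, -0.5, 0, 0.5],
  [30, 1, -0.5, 0, 0.5],
])

```text
t: 19.9
eef_pos: [497.0, 68.7, 93.0]
tcp_rot: [3.141, 0.0, 1.783]
ft_force: [-0.0, 0.1, -0.1]
opening: 0.681
grip_force: 30.0
```

```bash
python3 g.py 488.3 109.2 92.5 101.9
```

```text
t 19.9 p [497.   68.7  93. ] yaw 102.17 tilt [-0.03  0.01] j1,j6 [  0. -12.] F [-0.   0.1 -0.1]
shift 41.4 0.1 0.5 roll 0.27
```

>>> arm_command([
  [5, 0, 0, 0.2, 0.5],
  [10, 0, 0, 0.2, 0.5],
  [15, 0, 0, 0.2, 0.5],
  [20, 0, 0, 0.2, 0.5],
  [24, 0, 0, 0.2, 0.5],
])

```text
t: 20.4
eef_pos: [492.0, 92.4, 92.5]
tcp_rot: [-3.141, 0.0, 1.779]
ft_force: [-0.1, 0.0, -0.4]
opening: 0.679
grip_force: 30.0
```

>>> arm_command([
  [4, 0, 0, 0, 0.5],
  [8, 0, 0, 0, 0.5],
  [12, 0, 0, 0, 0.5],
  [15, 0, 0, 0, 0.5],
  [17, 0, 0, 0, 0.5],
])

```text
t: 20.9
eef_pos: [488.5, 108.8, 92.5]
tcp_rot: [-3.142, 0.0, 1.779]
ft_force: [0.0, -0.6, -0.4]
opening: 0.68
grip_force: 30.0
```

```bash
python3 g.py 488.3 109.2 92.5 101.9
```

```text
t 20.9 p [488.5 108.8  92.5] yaw 101.95 tilt [-0.    0.01] j1,j6 [ 5. -7.] F [ 0.  -0.6 -0.4]
shift 0.4 -0.1 0.0 roll 0.05
```

>>> arm_command([
  [1, 0, 0, 0, 0.5],
  [2, 0, 0, 0, 0.5],
  [2, 0, 0, 0, 0.9],
  [2, 0, 0, 0, 0.9],
  [2, 0, 0, 0, 0.9],
])

```text
t: 21.4
eef_pos: [488.2, 110.5, 92.6]
tcp_rot: [3.141, 0.0, 1.779]
ft_force: [-1.3, 0.8, 0.1]
opening: 0.872
grip_force: 0.0
```

>>> arm_command([
  [2, 0, 0, 0, 0.9],
  [-8, 0, 0, 0, 0.9],
  [-18, 0, 0, 0, 0.9],
  [-27, 0, 0, 0, 0.9],
  [-27, 0, 0, 0, 0.9],
])

```text
t: 21.9
eef_pos: [494.1, 82.8, 92.5]
tcp_rot: [3.142, 0.0, 1.778]
ft_force: [0.2, -1.0, -0.1]
opening: 0.899
grip_force: 0.0
```

```bash
python3 g.py 489.8 102.3 90 101.9
python3 - <<'E'
from h import *
b=cam('scene','s4')
r=lambda c,x,y,w,h,f:cv2.resize(cv2.cvtColor(c['frame'],4)[y:y+h,x:x+w],None,fx=f,fy=f,interpolation=2)
cv2.imwrite('pics/c8.png',r(b,260,80,100,90,6))
E
```

```text
t 21.9 p [494.1  82.8  92.5] yaw 101.84 tilt [-0.    0.01] j1,j6 [  2. -10.] F [ 0.2 -1.  -0.1]
shift 20.0 -0.2 2.5 roll -0.06
```

View pics/c8.png

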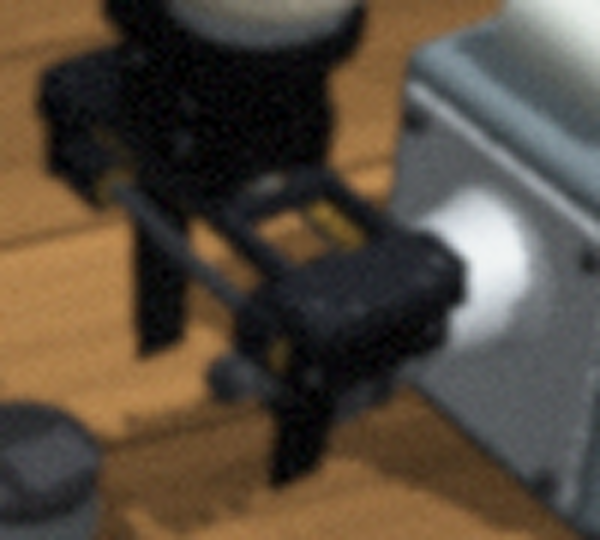

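>>> arm_command([
  [0, 0, 8, 0, 0.32],
  [0, 0, 8, 0, 0.32],
  [0, 0, 8, 0, 0.32],
  [0, 0, 8, 0, 0.32],
  [0, 0, 8, 0, 0.32],
])

```text
t: 22.45
eef_pos: [493.8, 84.3, 84.6]
tcp_rot: [3.141, 0.0, 1.779]
ft_force: [0.4, -0.1, -0.0]
opening: 0.531
grip_force: 0.0
```

>>> arm_command([
  [3, 0, 0, 0, 0.32],
  [6, 0, 0, 0, 0.32],
  [9, 0, 0, 0, 0.32],
  [12, 0, 0, 0, 0.32],
  [15, 0, 0, 0, 0.32],
])

```text
t: 22.95
eef_pos: [490.6, 99.1, 84.6]
tcp_rot: [3.142, 0.0, 1.779]
ft_force: [0.9, -0.6, 0.2]
opening: 0.32
grip_force: 0.3
```

>>> arm_command([
  [1, 0, 0, 0, 0.32],
  [2, 0, 0, 0, 0.32],
  [3, 0, 0, 0, 0.32],
])

```text
t: 23.25
eef_pos: [490.3, 101.2, 84.6]
tcp_rot: [3.141, 0.001, 1.78]
ft_force: [1.1, -13.1, 0.5]
opening: 0.318
grip_force: 6.2
```

```bash
python3 g.py 489.8 102.3 84 101.9
```

```text
t 23.25 p [490.3 101.2  84.6] yaw 101.98 tilt [-0.01  0.06] j1,j6 [ 4. -8.] F [  1.1 -13.1   0.5]
shift 1.2 -0.2 0.6 roll 0.08
```

>>> arm_command([
  [0.6, 0, 0, 0, 0.32],
  [1.2, 0, 0, 0, 0.32],
  [1.2, 0, 0, 0, 0.32],
])

```text
t: 23.55
eef_pos: [490.3, 101.3, 84.6]
tcp_rot: [3.141, 0.002, 1.78]
ft_force: [1.3, -17.2, -0.3]
opening: 0.32
grip_force: 8.0
```

>>> arm_command([
  [-2, 0, 0, 0, 0.32],
  [-8, 0, 0, 0, 0.4],
  [-20, 0, 0, 0, 0.6],
  [-40, 0, 0, 0, 0.6],
  [-70, 0, 0, 0, 0.6],
])

```text
t: 24.05
eef_pos: [504.3, 33.8, 84.6]
tcp_rot: [3.142, -0.0, 1.781]
ft_force: [1.0, -0.1, -0.5]
opening: 0.578
grip_force: 0.0
```

>>> arm_command([
  [-40, 0, -20, 0, 0.6],
  [-85, 0, -40, 0, 0.6],
  [-120, 0, -60, 0, 0.6],
  [-120, 0, -60, 0, 0.6],
])

```text
t: 24.45
eef_pos: [530.8, -87.4, 146.8]
tcp_rot: [3.137, 0.003, 1.775]
ft_force: [-0.0, 0.7, -1.0]
opening: 0.601
grip_force: 0.0
```

Run:
```python
from h import *
a=cam('top');b=cam('scene','s5')
r=lambda c,x,y,w,h,f:cv2.resize(cv2.cvtColor(c['frame'],4)[y:y+h,x:x+w],None,fx=f,fy=f,interpolation=2)
cv2.imwrite('pics/c9.png',np.hstack([r(a,130,200,70,60,6),r(b,290,100,60,60,6)]))
u=np.array([.207,-.978,0]);F=np.array([481.8,141,110])
for k in (-33,33):
  n=np.array([.978,.207,0])
  for d in(0,10,20,30): print(k,d,((proj(a,F+d*u+n*k)-[130,200])*6).round())
```

```text
-33 0 [174. 284.]
-33 10 [206. 278.]
-33 20 [239. 271.]
-33 30 [271. 264.]
33 0 [141.  72.]
33 10 [173.  65.]
33 20 [205.  59.]
33 30 [237.  52.]
```

View pics/c9.png

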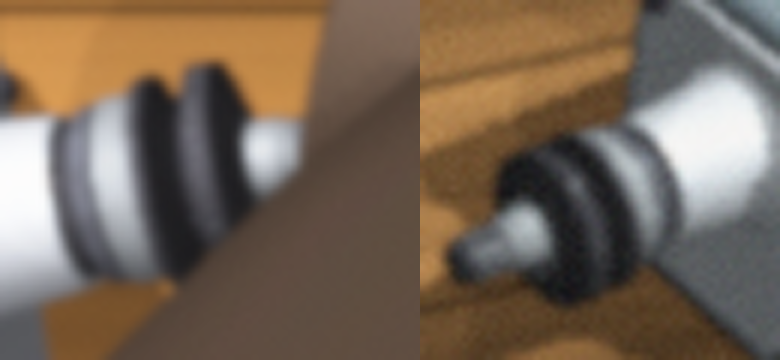

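```bash
python3 -c "
from cell import env
print(env.job_done())"
```

```text
the job is handed in; nothing more can be done
None
```

The job is handed in: all three washers are on the clutch shaft, nose out, nose in, nose out from the plate, pushed up until they touched under about 17 N, and left hanging free. It took about 24.5 s; I did not see the judge's result, but the last pictures show the stack seated and square.

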